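Turn the blind bearing housing bore-up and hold it over the rotor bell

TASK

Pick up the square metal bearing housing that lies on its side, find which end has the blind bore, and turn it so that the bore faces straight up. Finish holding it like that in the gripper, still, about 10 cm above the middle of the open rotor bell it belongs to, ready for a bearing to be set in; do not put it down or let go. Leave the bell, the small bearing and the V-block where they are.

Things in the scene. Friction and masses are not known exactly. Their poses are not given: they have to be found in the camera images.
- housing: Loose metal block, 44 x 44 mm section, 56 mm long, 0.2 to 0.33 kg, lying on a long side. A round blind bore (28 mm wide, 22 mm deep) opens in the middle of one end only; the closed end has a round boss (34 mm wide, the last 8 mm of the length). Origin: middle of the long side it starts on. x axis: along the block, out of the bore (level at start, any direction); z up at start. Grip across two long sides.
- housing_center (a point): Centre of the housing block: on its axis, halfway along (28 mm from both ends), 22 mm above the table at the start. Axes as the housing's.
- housing_bore (a point): Centre of the mouth of the housing's blind bore, on its axis, 28 mm from the centre. Axes as the housing's: x points out of the bore.
- bell: Rotor bell: a round steel cup 124 mm across and 44 mm high, 0.55 kg, standing loose on the table with its open side up. Origin: centre of its underside; z axis up.
- bearing: Small ball bearing, 26 mm across, 8 mm high, lying flat and loose on the table beyond the housing; to be left alone. Origin: centre of its underside.
- v_block: Steel V-block, 60 x 40 x 30 mm, standing loose on the table beyond the housing; not the part to take, to be left alone. Origin: centre of its underside.
Mind the look-alikes: they are no part of the job. Leave any blue, green or yellow look-alike of the housing alone.

How it is judged (in metres and radians):
At the end, for the whole second after the job is handed in: Housing held in the gripper only, at rest, bore up within 0.2 rad of vertical, its centre 130 to 230 mm above the table (lower end 6 to 16 cm above the bell's rim) and within 40 mm sideways of the bell's middle. Bell, bearing and V-block within 20 mm of their start, bell upright (angle between housing's own x axis and vertical below 0.2 rad and height (world z) of housing_center between 0.13 and 0.23 m and horizontal distance between housing_center and bell below 0.04 m and contact force between the fingers and housing above 1 N and contact force between housing and bell below 0.1 N and linear speed of housing below 0.03 m/s and angular speed of housing below 0.2 rad/s and angle between bell's own z axis and vertical below 0.1 rad and height (world z) of bell below 0.01 m and distance of each of bell, bearing, v_block from where it was at the start of the episode below 0.02 m); the arm keeps its last pose, push and grip.
It fails at once if the rotor bell, the small bearing or the V-block is pushed more than 20 mm from its place (distance of any of bell, bearing, v_block from where it was at the start of the episode above 0.02 m).
It also fails if it takes over 53 s, if anything falls off the work surface, if the arm or the gripper's body presses on something with over 40 N, if the wrist force passes 120 N, or if a joint passes its speed limit or range.

ROBOT

A 6-joint arm with a two-finger parallel gripper is mounted at the origin on a cart in front of the work surface, level with it; the furniture and walls round the work are solid. World frame = base frame: x ahead of the robot, y to its left, z up, the work surface at z = 0. Lengths are in m, angles in degrees, forces in N, time in s.
With the tool pointing down it reaches from about 0.3 to 0.75 m from the base axis. Payload 8.5 kg.
Tool frame: the origin (TCP) lies between the finger pads; the fingertips stand ahead of it and the grasp point (between the pads) lies 8 mm behind it (env.tcp_to_tips is the z of the fingertips in the tool frame, in m); z points along the fingers, x is the direction in which the jaws open and shut, and the axes are right-handed (so a half turn about z gives the same grasp; the last joint's range is limited). The gripper opens to 85 mm and grips with 20 to 120 N. Pads are 22 mm wide; open, the fingers measure 114 mm over their backs; the gripper's body (76 mm by 85 mm) begins 54 mm behind the grasp point. The pads swing forward as they close: fully open they stand 13 mm farther back than shut.
Start: joints at [54.7, 21.807, 74.336, -0, 83.858, -12.336], TCP at [0.215, 0.506, 0.242] pointing down, gripper open.
Joint ranges: [-178.18, 178.18], [-50.72, 133.34], [12.68, 142.11], [-81.47, 261.47], [9.98, 163.14], [-165.26, 165.26]. Speed limits (degrees/s): [136.94, 136.94, 180, 180, 180, 180].

INTERFACE

Orientations are given as a 3x3 rotation matrix whose columns are the frame's x, y, z axes.
In Python, from rig import observe, viewer, env gives the robot as it stands.
- The arm moves only by the tool jog_arm, never from a script. Its arguments are lists of equal length, an entry for each row: "dr": the turn, a rotation vector about the tool's x, y, z in rad, a list of three; "slide": the shift along the tool's x, y, z in m, a list of three; "gripper": the opening, from -1 (shut) to 1 (fully open), so that 0 is half open. In form: {"dr": [[rx, ry, rz], ...], "slide": [[dx, dy, dz], ...], "gripper": [gripper, ...]}. A call has exactly 10 rows; each row shifts and turns the commanded pose from where the row before left it, along the tool's axes as they then stand; what a row does not reach is not made up. A row lasts 1/10 s, in which the tool goes at most 50 mm and 8.59 degrees, less where a joint would pass 70% of its speed; a pose out of reach is approached as far as the arm can. A call is refused whole if a number of a shift passes 0.05 or a number of a turn 0.15, either way. A call with a gripper value outside its range is refused whole. The fingers move at their own pace and stop on an object; "force" is the grip in N (left out, the last holds). Time passes only in rows, so rows that do not move let the fingers close, or fill a call up. It gives the time, the measured TCP pose, the force and the opening at its end, in the units of the state.
- observe(): the state, without advancing time (a new reading comes with each control period).
- viewer.get_image(name): name is "side" or "top" or "wrist"; returns a dict with "pixels" (400x640x3 uint8, blue, green, red), "camera_matrix" (3x3 intrinsics, pixels), "R" (3x3) and "t" (3): a world point X has camera coordinates R X + t. Camera axes: x right, y down, z forward; pixel columns grow to the right and rows downward; lengths in m; the calibration is good to about 2 mm. The wrist camera is an equidistant fisheye: a pixel r from the principal point sees the ray r / f radians off the axis. A picture is of the moment at which its call begins. There is no depth.
- env.close_job(): hands the job in, once; it reports no verdict.
The state is a dict: "time_s": time; "q": joint angles; "qvel": joint speeds; "joint_efforts": joint torques, N m; "position": TCP position; "tool_rot": TCP orientation; "ft_force": force on the tool from outside, world axes, zero at the start; "wrist_torque": the same for the moment, N m; "grip_width": finger opening in m.
Only numpy, scipy, OpenCV 4.12 (cv2) and the standard library are available. Lean on these libraries where they do the work, as an engineer would, in place of code of your own. Each camera call takes 0.05 s, during which the arm holds its last target.

## Working session

There is one attempt and no reset: what is moved stays moved. The work goes in short steps, Python scripts to look and compute and a tool call to move; the robot and the scene stay as the last step left them, time stands still between calls to the robot, and variables do not carry over. Pictures are saved under pics/ and viewed, and the job is handed in when it is done.

Besides the shell and the picture viewer there is one more tool, called after "Emit:" in YAML: its name, and indented under it one key for each argument. jog_arm: Moves the arm, as the interface text tells. Its arguments: {"type":"object","properties":{"dr":{"type":"array","items":{"type":"array","items":{"type":"number"}}},"slide":{"type":"array","items":{"type":"array","items":{"type":"number"}}},"gripper":{"type":"array","items":{"type":"number"}},"force":{"type":"number"}},"required":["dr","slide","gripper"]}

```bash
ls; mkdir -p pics
cat > h.py <<'E'
import numpy as np, cv2
from rig import observe, viewer, env
def grab(n,f):
    d=viewer.get_image(n); cv2.imwrite('pics/'+f,d['pixels']); np.savez('pics/'+f[:-4]+'.npz',**{k:np.array(v) for k,v in d.items()}); return d
def ray(d,u,v):
    K=np.array(d['camera_matrix']);R=np.array(d['R']);t=np.array(d['t'])
    p=np.linalg.inv(K)@[u,v,1]; return -R.T@t, R.T@p
def onplane(d,u,v,z):
    c,r=ray(d,u,v); s=(z-c[2])/r[2]; return c+s*r
def proj(d,X):
    K=np.array(d['camera_matrix']); p=np.array(d['R'])@X+np.array(d['t']); p=K@p; return p[:2]/p[2]
E
python3 - <<'E'
from h import *
for n in ['side','top','wrist']:
    d=grab(n,n+'0.png'); R=np.array(d['R']);print(n,np.round(-R.T@np.array(d['t']),3),np.round(R,2).tolist())
s=observe();print(s,env.tcp_to_tips)
E
```

```text
pics
side [ 0.142 -0.726  0.578] [[0.87, -0.48, -0.02], [-0.25, -0.43, -0.87], [0.41, 0.76, -0.5]]
top [0.39  0.061 1.019] [[0.01, -1.0, 0.02], [-0.98, -0.02, -0.18], [0.18, -0.02, -0.98]]
wrist [0.149 0.533 0.374] [[0.39, 0.92, -0.0], [0.89, -0.37, 0.27], [0.25, -0.11, -0.96]]
{'time_s': 0.15, 'q': array([ 5.47007234e+01,  2.18325193e+01,  7.43713115e+01, -6.93797043e-04,
        8.38561233e+01, -1.23359506e+01]), 'qvel': array([-0.06094238, -0.10614986, -0.09276875, -0.0054755 ,  0.02065088,
       -0.03545276]), 'joint_efforts': array([ 2.73585014e-03, -4.48629248e+01, -2.31344569e+01, -1.58452485e-04,
        3.83862134e-03,  2.93189328e-05]), 'position': array([0.21446811, 0.50624805, 0.24187029]), 'tool_rot': array([[ 3.90140345e-01,  9.20755210e-01, -5.94830946e-04],
       [ 9.20754832e-01, -3.90140741e-01, -8.60967439e-04],
       [-1.02480804e-03, -2.11795334e-04, -9.99999452e-01]]), 'ft_force': array([-0.01311907, -0.5815708 ,  0.24149197]), 'wrist_torque': array([-0.0113403 , -0.01226393,  0.02191972]), 'grip_width': 0.08561832985186947} 0.011
```

View pics/side0.png

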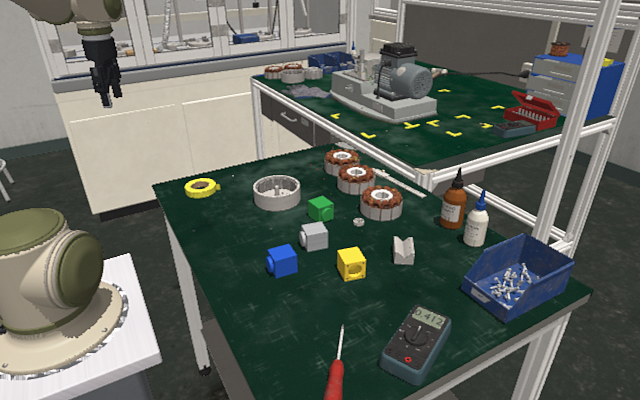

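View pics/top0.png

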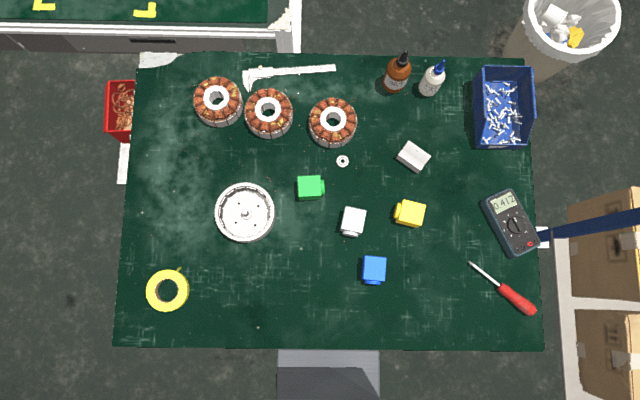

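View pics/wrist0.png

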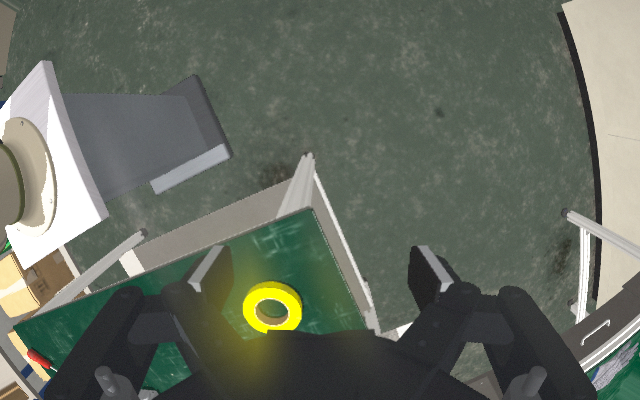

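Run:
```python
from h import *
a=cv2.imread('pics/side0.png')[210:270,280:350]; b=cv2.imread('pics/top0.png')[195:250,325:380]
a=cv2.resize(a,(400,400),interpolation=cv2.INTER_CUBIC);b=cv2.resize(b,(400,400),interpolation=cv2.INTER_CUBIC)
cv2.imwrite('pics/z.png',np.hstack([a,b]))
im=cv2.imread('pics/top0.png'); d=dict(np.load('pics/top0.npz'))
hsv=cv2.cvtColor(im,cv2.COLOR_BGR2HSV)
m=((hsv[...,1]<60)&(hsv[...,2]>110)).astype(np.uint8)
m[:60]=0;m[345:]=0;m[:,:130]=0;m[:,530:]=0
m=cv2.morphologyEx(m,cv2.MORPH_OPEN,np.ones((3,3)))
cs,_=cv2.findContours(m,cv2.RETR_EXTERNAL,cv2.CHAIN_APPROX_NONE)
for c in cs:
    if cv2.contourArea(c)>40:
        r=cv2.minAreaRect(c); print(cv2.boundingRect(c),cv2.contourArea(c),r,onplane(d,*r[0],0.044).round(3),onplane(d,*r[0],0).round(3))
        if 300<cv2.contourArea(c)<1500: print(cv2.approxPolyDP(c,3,True)[:,0].tolist())
```

```text
(470, 262, 30, 24) 91.0 ((484.57684326171875, 273.40277099609375), (37.0134162902832, 3.7178657054901123), 38.290164947509766) [ 0.417 -0.297  0.044] [ 0.418 -0.314  0.   ]
(341, 206, 26, 31) 569.0 ((353.0577087402344, 221.2115478515625), (22.55335235595703, 28.632953643798828), 11.309932708740234) [ 0.521 -0.025  0.044] [ 0.527 -0.029  0.   ]
[[345, 206], [341, 229], [344, 234], [357, 236], [362, 232], [366, 210]]
(490, 192, 27, 22) 327.0 ((503.3512268066406, 202.26097106933594), (15.574997901916504, 24.026002883911133), 65.224853515625) [ 0.567 -0.345  0.044] [ 0.575 -0.363  0.   ]
[[511, 192], [490, 200], [496, 213], [516, 205]]
(214, 182, 62, 60) 2860.5 ((244.5, 211.5), (59.0, 61.0), 90.0) [0.538 0.203 0.044] [0.545 0.209 0.   ]
(336, 155, 13, 12) 112.5 ((342.0, 160.5), (11.0, 12.0), 90.0) [ 0.652 -0.001  0.044] [ 0.664 -0.004  0.   ]
(398, 141, 33, 30) 571.5 ((413.2364807128906, 156.16891479492188), (28.480670928955078, 22.31954574584961), 35.53767776489258) [ 0.665 -0.155  0.044] [ 0.677 -0.165  0.   ]
[[407, 141], [398, 159], [420, 170], [430, 155]]
(488, 118, 14, 16) 44.5 ((4
[... 1148 characters left out ...]
3828), (21.90997886657715, 11.822710037231445), 12.52880859375) [ 0.831 -0.117  0.044] [ 0.851 -0.125  0.   ]
(419, 66, 27, 30) 450.5 ((431.0222473144531, 81.87580108642578), (20.191600799560547, 29.768644332885742), 28.610462188720703) [ 0.837 -0.198  0.044] [ 0.857 -0.21   0.   ]
[[444, 72], [435, 75], [433, 66], [429, 67], [419, 84], [420, 91], [432, 95], [443, 81]]
(242, 64, 94, 27) 845.5 ((287.8150329589844, 70.43547058105469), (21.68830108642578, 94.90497589111328), 77.39984130859375) [0.856 0.121 0.044] [0.877 0.123 0.   ]
[[335, 64], [242, 70], [242, 83], [250, 90], [258, 78], [335, 71]]
(138, 60, 34, 8) 188.0 ((154.5, 63.5), (7.0, 33.0), 90.0) [0.866 0.416 0.044] [0.887 0.432 0.   ]
```

View pics/z.png

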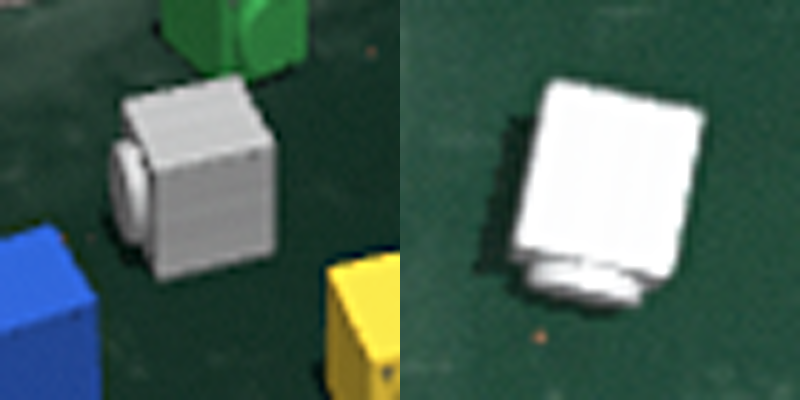

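Run:
```python
from h import *
d=dict(np.load('pics/top0.npz'));im=d['pixels']
C=np.array([[346.3,206],[366.95,210.4],[362.1,233.2],[340.5,230.5]])
P=np.array([onplane(d,*c,.044) for c in C]);print(P.round(4))
for i in range(4): print(np.linalg.norm(P[i]-P[i-1]).round(4))
b=(P[0]-P[3]+P[1]-P[2]);print('az',np.degrees(np.arctan2(b[1],b[0])),np.degrees(np.arctan2(*(P[0]-P[1])[:2])))
f=(P[0]+P[1])/2;bk=(P[2]+P[3])/2; u=b/np.linalg.norm(b); print('centre', f-.028*u, bk+.02*u)
hsv=cv2.cvtColor(im,cv2.COLOR_BGR2HSV)
m=((hsv[...,1]<60)&(hsv[...,2]>110)).astype(np.uint8)
cs,_=cv2.findContours(m[175:250,205:285].copy(),cv2.RETR_EXTERNAL,cv2.CHAIN_APPROX_NONE)
c=max(cs,key=cv2.contourArea)+[205,175]; pr=np.array([onplane(d,*q,.044) for q in c[:,0]]);
print('bell',cv2.minEnclosingCircle(pr[:,:2].astype(np.float32)),(pr.max(0)+pr.min(0))/2)
for nm,lo,hi in[('green',(50,150,120),(75,255,255)),('yellow',(20,150,120),(35,255,255)),('blue',(100,150,100),(125,255,255))]:
    m=cv2.inRange(hsv,lo,hi);m[:, :290]=0;m[:,440:]=0;m[:160]=0
    cs,_=cv2.findContours(m,cv2.RETR_EXTERNAL,cv2.CHAIN_APPROX_NONE);c=max(cs,key=cv2.contourArea)
    pr=np.array([onplane(d,*q,.03) for q in c[:,0]]);print(nm,pr.min(0).round(3),pr.max(0).round(3))
# side check: project the top corners
s=dict(np.load('pics/side0.npz'))
print([proj(s,p).round(1).tolist() for p in P])
```

```text
[[ 0.5533 -0.0107  0.044 ]
 [ 0.5446 -0.0543  0.044 ]
 [ 0.4963 -0.0439  0.044 ]
 [ 0.5012  0.0013  0.044 ]]
0.0534
0.0445
0.0495
0.0455
az -12.48142681993348 11.204814660937975
centre [ 0.52162894 -0.02641759  0.044     ] [ 0.51825053 -0.02566976  0.044     ]
bell ((0.5367575287818909, 0.20245882868766785), 0.0661851316690445) [0.53773024 0.20289204 0.044     ]
green [0.581 0.036 0.03 ] [0.594 0.043 0.03 ]
yellow [ 0.513 -0.169  0.03 ] [ 0.569 -0.114  0.03 ]
blue [ 0.392 -0.096  0.03 ] [ 0.452 -0.045  0.03 ]
[[321.6, 222.8], [328.2, 233.2], [306.6, 237.3], [299.0, 226.7]]
```

Emit:
jog_arm:
  dr:
    - [0,0,0]
    - [0,0,0]
    - [0,0,0]
    - [0,0,0]
    - [0,0,0]
    - [0,0,0]
    - [0,0,0]
    - [0,0,0]
    - [0.1,0,0]
    - [0.1,0,0]
  slide:
    - [-0.0185,0.0245,0]
    - [-0.0185,0.0245,0]
    - [-0.0185,0.0245,0]
    - [-0.0185,0.0245,0]
    - [-0.0185,0.0245,0]
    - [-0.0185,0.0245,0]
    - [-0.0185,0.0245,0]
    - [-0.0185,0.0245,0]
    - [0,0,0]
    - [0,0,0]
  gripper: [1,1,1,1,1,1,1,1,1,1]

```text
time_s: 1.15
position: [0.3373, 0.2933, 0.2427]
tool_rot: [[0.391, 0.902, -0.186], [0.92, -0.383, 0.08], [0.001, -0.202, -0.979]]
ft_force: [-0.1, -0.2, -0.6]
grip_width: 0.0852
```

```bash
python3 -c "
from h import *
s=observe();print(s['time_s'],s['q'].round(1),s['position'].round(4),s['tool_rot'].round(3).tolist())"
```

```text
1.15 [ 21.1  14.1  86.7   8.1  87.6 -46.9] [0.3373 0.2933 0.2427] [[0.391, 0.902, -0.186], [0.92, -0.383, 0.08], [0.001, -0.202, -0.979]]
```

Emit:
jog_arm:
  dr:
    - [-0.1,0,0]
    - [-0.1,0,0]
    - [0,0,0]
    - [0,0,0]
    - [0,0,0]
    - [0,0,0]
    - [0,0,0]
    - [0,0,0]
    - [0,0,0]
    - [0,0,0]
  slide:
    - [0,0,0]
    - [0,0,0]
    - [-0.0278,0.0367,0]
    - [-0.0278,0.0367,0]
    - [-0.0278,0.0367,0]
    - [-0.0278,0.0367,0]
    - [-0.0278,0.0367,0]
    - [-0.0278,0.0367,0]
    - [-0.0278,0.0367,0]
    - [-0.0278,0.0367,0]
  gripper: [1,1,1,1,1,1,1,1,1,1]

```text
time_s: 2.15
position: [0.5214, -0.0275, 0.2422]
tool_rot: [[0.39, 0.921, -0.0], [0.921, -0.39, 0.0], [0.0, -0.0, -1.0]]
ft_force: [0.6, 1.2, 0.6]
grip_width: 0.0855
```

Emit:
jog_arm:
  dr:
    - [0,0,0.15]
    - [0,0,0.15]
    - [0,0,0.15]
    - [0,0,0.15]
    - [0,0,0.15]
    - [0,0,0.15]
    - [0,0,0.15]
    - [0,0,0.15]
    - [0,0,0.15]
    - [0,0,0.15]
  slide:
    - [0,0,0]
    - [0,0,0]
    - [0,0,0]
    - [0,0,0]
    - [0,0,0]
    - [0,0,0]
    - [0,0,0]
    - [0,0,0]
    - [0,0,0]
    - [0,0,0]
  gripper: [1,1,1,1,1,1,1,1,1,1]

```text
time_s: 3.15
position: [0.5207, -0.0256, 0.2421]
tool_rot: [[0.944, -0.33, -0.001], [-0.33, -0.944, 0.0], [-0.001, 0.0, -1.0]]
ft_force: [0.8, -0.6, 0.4]
grip_width: 0.0853
```

Emit:
jog_arm:
  dr:
    - [0,0,0.145]
    - [0,0,0.145]
    - [0,0,0.145]
    - [0,0,0.145]
    - [0,0,0.145]
    - [0,0,0.145]
    - [0,0,0.145]
    - [0,0,0.145]
    - [0,0,0.145]
    - [0,0,0.145]
  slide:
    - [0,0,0.01]
    - [0,0,0.01]
    - [0,0,0.01]
    - [0,0,0.01]
    - [0,0,0.01]
    - [0,0,0.01]
    - [0,0,0.01]
    - [0,0,0.01]
    - [0,0,0.01]
    - [0,0,0.01]
  gripper: [1,1,1,1,1,1,1,1,1,1]

```text
time_s: 4.15
position: [0.5208, -0.0256, 0.1418]
tool_rot: [[-0.214, -0.977, -0.0], [-0.977, 0.214, 0.0], [-0.0, 0.0, -1.0]]
ft_force: [-0.2, 0.8, -0.2]
grip_width: 0.0854
```

```bash
python3 -c "
from h import *
grab('wrist','w1.png');grab('top','t1.png')
s=observe();print(s['time_s'],s['q'].round(1),s['position'].round(4),s['tool_rot'].round(3).tolist())"
```

```text
4.25 [-15.8  24.7  88.   -0.   67.4  86.2] [ 0.5202 -0.0255  0.1411] [[-0.209, -0.978, -0.003], [-0.978, 0.209, 0.001], [-0.0, 0.003, -1.0]]
```

View pics/w1.png

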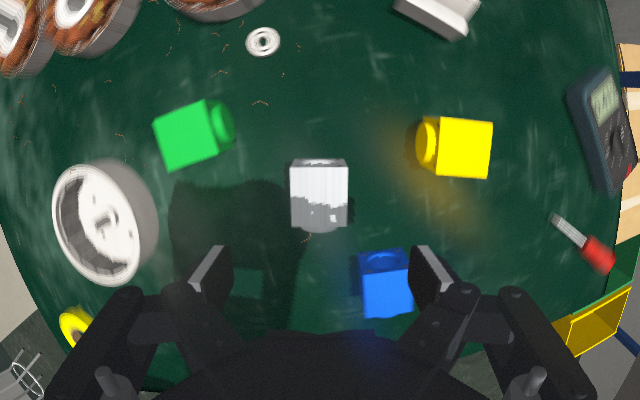

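Run:
```python
from h import *
im=cv2.imread('pics/w1.png')[140:250,270:370]; cv2.imwrite('pics/z2.png',cv2.resize(im,None,fx=5.4,fy=5.4,interpolation=cv2.INTER_CUBIC))
d=dict(np.load('pics/w1.npz'));K=d['camera_matrix'];print(K.round(1).tolist())
def fr(u,v,z):
    x=(u-K[0,2])/K[0,0];y=(v-K[1,2])/K[1,1];th=np.hypot(x,y)
    p=np.array([x/th*np.sin(th),y/th*np.sin(th),np.cos(th)]);R=d['R'];c=-R.T@d['t'];r=R.T@p;return c+(z-c[2])/r[2]*r
for u,v in[(291,167),(348,167),(291,226),(348,226)]:print(fr(u,v,.044).round(4))
```

```text
[[309.7, 0.0, 320.2], [0.0, 309.7, 197.3], [0.0, 0.0, 1.0]]
[ 0.5512 -0.0106  0.044 ]
[ 0.5421 -0.0526  0.044 ]
[0.5051 0.0007 0.044 ]
[ 0.4954 -0.0436  0.044 ]
```

View pics/z2.png

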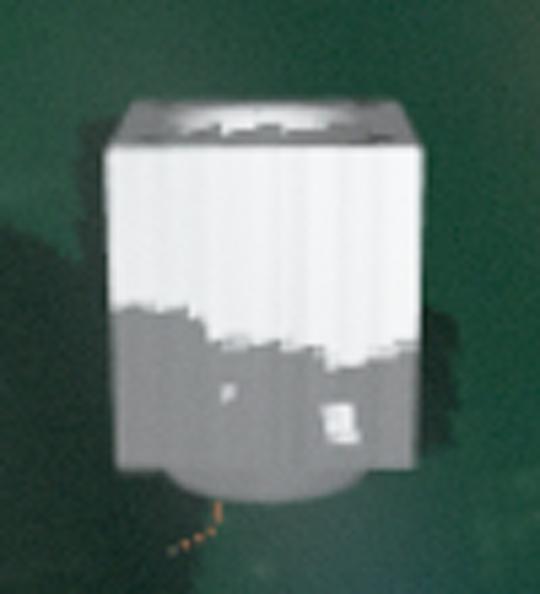

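Emit:
jog_arm:
  dr:
    - [0,0,0]
    - [0,0,0]
    - [0,0,0]
    - [0,0,0]
    - [0,0,0]
    - [0,0,0]
    - [0,0,0]
    - [0,0,0]
    - [0,0,0]
    - [0,0,0]
  slide:
    - [0,0,0.014]
    - [0,0,0.014]
    - [0,0,0.014]
    - [0,0,0.014]
    - [0,0,0.014]
    - [0,0,0.014]
    - [0,0,0.014]
    - [0,0,0.014]
    - [0,0,0.008]
    - [0,0,0.004]
  gripper: [1,1,1,1,1,1,1,1,1,1]

```text
time_s: 5.25
position: [0.5209, -0.0257, 0.018]
tool_rot: [[-0.206, -0.979, -0.0], [-0.979, 0.206, 0.0], [-0.0, 0.0, -1.0]]
ft_force: [-0.4, 0.1, -0.3]
grip_width: 0.0856
```

Emit:
jog_arm:
  dr:
    - [0,0,0]
    - [0,0,0]
    - [0,0,0]
    - [0,0,0]
    - [0,0,0]
    - [0,0,0]
    - [0,0,0]
    - [0,0,0]
    - [0,0,0]
    - [0,0,0]
  slide:
    - [0,0,0]
    - [0,0,0]
    - [0,0,0]
    - [0,0,0]
    - [0,0,0]
    - [0,0,0]
    - [0,0,0]
    - [0,0,0]
    - [0,0,0]
    - [0,0,0]
  gripper: [-1,-1,-1,-1,-1,-1,-1,-1,-1,-1]
  force: 60

```text
time_s: 6.25
position: [0.5213, -0.0257, 0.0191]
tool_rot: [[-0.207, -0.978, 0.002], [-0.978, 0.207, -0.0], [0.0, -0.002, -1.0]]
ft_force: [-0.0, 0.9, 5.8]
grip_width: 0.0433
```

```bash
python3 -c "
from h import *
grab('wrist','w2.png');grab('side','s2.png')
s=observe();print(s['time_s'],s['q'].round(1),s['position'].round(4),s['tool_rot'].round(3).tolist(),s['ft_force'],s['grip_width'])
a=cv2.imread('pics/s2.png')[150:350,180:460];b=cv2.imread('pics/w2.png')
cv2.imwrite('pics/z3.png',np.vstack([cv2.resize(a,(420,300)),cv2.resize(b,(420,262))]))"
```

```text
6.35 [-15.8  34.9  95.4   0.   49.7  86.1] [ 0.5213 -0.0257  0.0191] [[-0.207, -0.978, 0.002], [-0.978, 0.207, -0.0], [0.0, -0.002, -1.0]] [0.42333469 1.31935573 7.31570759] 0.043594901450043695
```

View pics/z3.png

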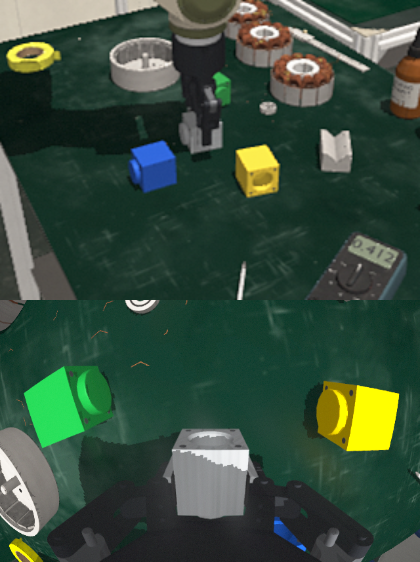

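Emit:
jog_arm:
  dr:
    - [0,0,0]
    - [0,0,0]
    - [0,0,0]
    - [0,0,0]
    - [0,0,0]
    - [0,0,0]
    - [0,0,0]
    - [0,0,0]
    - [0,0,0]
    - [0,0,0]
  slide:
    - [0,0,-0.005]
    - [0,0,-0.015]
    - [0,0,-0.025]
    - [0,0,-0.03]
    - [0,0,-0.03]
    - [0,0,-0.03]
    - [0,0,-0.03]
    - [0,0,-0.03]
    - [0,0,-0.025]
    - [0,0,-0.01]
  gripper: [-1,-1,-1,-1,-1,-1,-1,-1,-1,-1]
  force: 90

```text
time_s: 7.35
position: [0.5211, -0.0257, 0.2504]
tool_rot: [[-0.208, -0.978, 0.003], [-0.978, 0.208, -0.001], [0.0, -0.003, -1.0]]
ft_force: [0.3, -0.4, -2.6]
grip_width: 0.0424
```

Emit:
jog_arm:
  dr:
    - [0,0,-0.08]
    - [0,0,-0.08]
    - [0,0,-0.08]
    - [0,0,-0.08]
    - [0,0,-0.08]
    - [0,0,-0.08]
    - [0,0,-0.08]
    - [0,0,-0.08]
    - [0,0,-0.08]
    - [0,0,-0.08]
  slide:
    - [0,0,0]
    - [0,0,0]
    - [0,0,0]
    - [0,0,0]
    - [0,0,0]
    - [0,0,0]
    - [0,0,0]
    - [0,0,0]
    - [0,0,0]
    - [0,0,0]
  gripper: [-1,-1,-1,-1,-1,-1,-1,-1,-1,-1]

```text
time_s: 8.35
position: [0.5203, -0.0255, 0.2471]
tool_rot: [[0.56, -0.829, -0.002], [-0.829, -0.56, 0.001], [-0.002, 0.002, -1.0]]
ft_force: [0.4, -0.5, -1.9]
grip_width: 0.0426
```

Emit:
jog_arm:
  dr:
    - [0,0,-0.08]
    - [0,0,-0.08]
    - [0,0,-0.08]
    - [0,0,-0.08]
    - [0,0,-0.08]
    - [0,0,-0.08]
    - [0,0,-0.08]
    - [0,0,-0.08]
    - [0,0,-0.08]
    - [0,0,-0.05]
  slide:
    - [0,0,0]
    - [0,0,0]
    - [0,0,0]
    - [0,0,0]
    - [0,0,0]
    - [0,0,0]
    - [0,0,0]
    - [0,0,0]
    - [0,0,0]
    - [0,0,0]
  gripper: [-1,-1,-1,-1,-1,-1,-1,-1,-1,-1]

```text
time_s: 9.35
position: [0.5203, -0.0255, 0.2471]
tool_rot: [[0.979, -0.206, -0.002], [-0.206, -0.979, 0.001], [-0.003, -0.0, -1.0]]
ft_force: [0.1, 1.0, -3.1]
grip_width: 0.0428
```

```bash
python3 -c "
from h import *
s=observe();print(s['time_s'],s['q'].round(1),s['position'].round(4),s['tool_rot'].round(3).tolist(),s['ft_force'],s['grip_width'])
print(s['tool_rot'].T@(np.array([.537,.15,.25])-s['position']))"
```

```text
9.35 [-15.8  18.7  78.3  -0.   83.1  -4. ] [ 0.5203 -0.0255  0.2471] [[0.979, -0.206, -0.002], [-0.206, -0.979, 0.001], [-0.003, -0.0, -1.0]] [ 0.13866041  1.02919261 -3.06675502] 0.04275863006412686
[-0.01978511 -0.17522374 -0.00281503]
```

Emit:
jog_arm:
  dr:
    - [0,0,0]
    - [0,0,0]
    - [0,0,0]
    - [0,0,0]
    - [0,0,0]
    - [0,0,0]
    - [0,0,0]
    - [0,0,0]
    - [0,0,0]
    - [0,0,0]
  slide:
    - [-0.002,-0.0175,0]
    - [-0.002,-0.0175,0]
    - [-0.002,-0.0175,0]
    - [-0.002,-0.0175,0]
    - [-0.002,-0.0175,0]
    - [-0.002,-0.0175,0]
    - [-0.002,-0.0175,0]
    - [-0.002,-0.0175,0]
    - [-0.002,-0.0175,0]
    - [-0.002,-0.0175,0]
  gripper: [-1,-1,-1,-1,-1,-1,-1,-1,-1,-1]

```text
time_s: 10.35
position: [0.5373, 0.1503, 0.247]
tool_rot: [[0.978, -0.208, -0.003], [-0.208, -0.978, -0.0], [-0.002, 0.001, -1.0]]
ft_force: [-0.7, -0.3, -3.2]
grip_width: 0.0429
```

Emit:
jog_arm:
  dr:
    - [0.08,0,0]
    - [0.08,0,0]
    - [0.08,0,0]
    - [0.08,0,0]
    - [0.08,0,0]
    - [0.08,0,0]
    - [0.08,0,0]
    - [0.08,0,0]
    - [0.08,0,0]
    - [0.08,0,0]
  slide:
    - [0,0,0]
    - [0,0,0]
    - [0,0,0]
    - [0,0,0]
    - [0,0,0]
    - [0,0,0]
    - [0,0,0]
    - [0,0,0]
    - [0,0,0]
    - [0,0,0]
  gripper: [-1,-1,-1,-1,-1,-1,-1,-1,-1,-1]

```text
time_s: 11.35
position: [0.5374, 0.1495, 0.2474]
tool_rot: [[0.978, -0.146, 0.149], [-0.209, -0.679, 0.703], [-0.002, -0.719, -0.695]]
ft_force: [-0.6, -0.4, -2.3]
grip_width: 0.0429
```

```bash
python3 -c "
from h import *
s=observe();print(s['time_s'],s['q'].round(1),s['position'].round(4),s['tool_rot'].round(3).tolist(),s['ft_force'],s['grip_width'])
grab('side','s3.png')"
```

```text
11.35 [-16.3  20.8  88.6  46.8  79.6 -16.9] [0.5374 0.1495 0.2474] [[0.978, -0.146, 0.149], [-0.209, -0.679, 0.703], [-0.002, -0.719, -0.695]] [-0.57361885 -0.42458786 -2.25263323] 0.042911807123398926
```

View pics/s3.png

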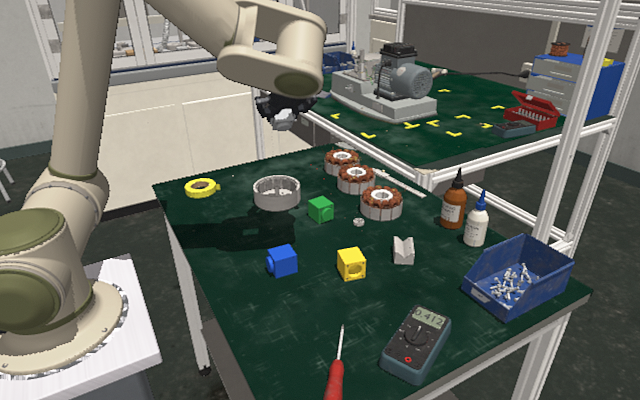

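Emit:
jog_arm:
  dr:
    - [0.077,0,0]
    - [0.077,0,0]
    - [0.077,0,0]
    - [0.077,0,0]
    - [0.077,0,0]
    - [0.077,0,0]
    - [0.077,0,0]
    - [0.077,0,0]
    - [0.077,0,0]
    - [0.077,0,0]
  slide:
    - [0,0,0]
    - [0,0,0]
    - [0,0,0]
    - [0,0,0]
    - [0,0,0]
    - [0,0,0]
    - [0,0,0]
    - [0,0,0]
    - [0,0,0]
    - [0,0,0]
  gripper: [-1,-1,-1,-1,-1,-1,-1,-1,-1,-1]

```text
time_s: 12.4
position: [0.5376, 0.1498, 0.2475]
tool_rot: [[0.978, -0.002, 0.208], [-0.208, 0.0, 0.978], [-0.002, -1.0, -0.0]]
ft_force: [0.1, 0.0, -2.8]
grip_width: 0.0427
```

```bash
python3 -c "
from h import *
s=observe();print(s['time_s'],s['q'].round(1),s['position'].round(4),s['tool_rot'].round(3).tolist(),s['ft_force'],s['grip_width'])
z=s['tool_rot'][:,2];print(s['tool_rot'].T@(np.array([.537,.203,.178])+.003*z-s['position']))
grab('side','s4.png');grab('wrist','w4.png')
b=cv2.imread('pics/w4.png');a=cv2.imread('pics/s4.png')[50:250,200:400];cv2.imwrite('pics/z4.png',np.hstack([cv2.resize(a,(400,400)),cv2.resize(b[150:400,200:450],(400,400))]))"
```

```text
12.4 [-24.4  35.  100.5  81.1  98.6 -46.1] [0.5376 0.1498 0.2475] [[0.978, -0.002, 0.208], [-0.208, 0.0, 0.978], [-0.002, -1.0, -0.0]] [ 0.09002129  0.04759743 -2.81354285] 0.04268571920814715
[-0.01153342  0.06948209  0.05491627]
```

View pics/z4.png

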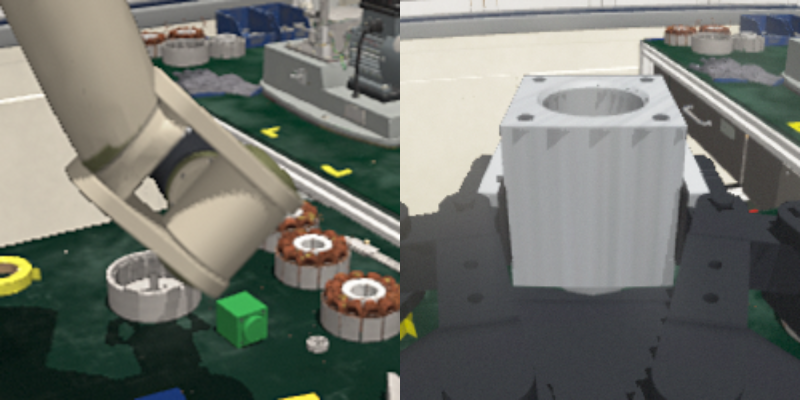

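```bash
python3 -c "
from h import *
d=dict(np.load('pics/s4.npz'))
for y in (0.05,0,-.05,-.1):
  c,r=ray(d,309,197);print((c+(y-c[1])/r[1]*r).round(3))
grab('top','t4.png')"
```

```text
[0.554 0.05  0.082]
[0.528 0.    0.114]
[ 0.501 -0.05   0.146]
[ 0.475 -0.1    0.178]
```

View pics/t4.png

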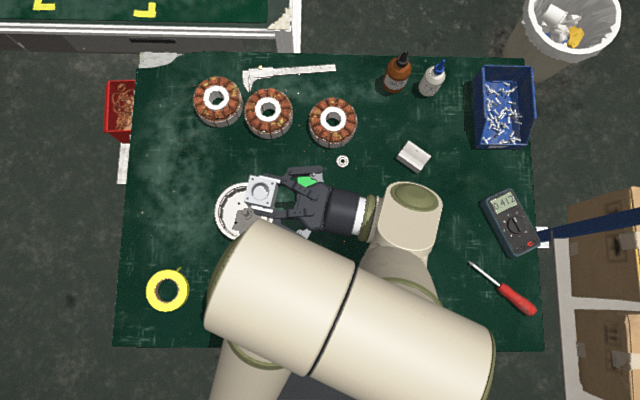

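Emit:
jog_arm:
  dr:
    - [0,0,0]
    - [0,0,0]
    - [0,0,0]
    - [0,0,0]
    - [0,0,0]
    - [0,0,0]
    - [0,0,0]
    - [0,0,0]
    - [0,0,0]
    - [0,0,0]
  slide:
    - [-0.0012,0.007,0.0055]
    - [-0.0012,0.007,0.0055]
    - [-0.0012,0.007,0.0055]
    - [-0.0012,0.007,0.0055]
    - [-0.0012,0.007,0.0055]
    - [-0.0012,0.007,0.0055]
    - [-0.0012,0.007,0.0055]
    - [-0.0012,0.007,0.0055]
    - [-0.0012,0.007,0.0055]
    - [-0.0012,0.007,0.0055]
  gripper: [-1,-1,-1,-1,-1,-1,-1,-1,-1,-1]

```text
time_s: 13.55
position: [0.5375, 0.2063, 0.1777]
tool_rot: [[0.978, -0.0, 0.209], [-0.209, -0.001, 0.978], [-0.0, -1.0, -0.001]]
ft_force: [0.3, 0.1, -2.4]
grip_width: 0.0426
```

Emit:
jog_arm:
  dr:
    - [0,0,0]
    - [0,0,0]
    - [0,0,0]
    - [0,0,0]
    - [0,0,0]
    - [0,0,0]
    - [0,0,0]
    - [0,0,0]
    - [0,0,0]
    - [0,0,0]
  slide:
    - [0,0,0]
    - [0,0,0]
    - [0,0,0]
    - [0,0,0]
    - [0,0,0]
    - [0,0,0]
    - [0,0,0]
    - [0,0,0]
    - [0,0,0]
    - [0,0,0]
  gripper: [-1,-1,-1,-1,-1,-1,-1,-1,-1,-1]

```text
time_s: 14.55
position: [0.5375, 0.2059, 0.1783]
tool_rot: [[0.978, -0.0, 0.208], [-0.208, -0.001, 0.978], [-0.0, -1.0, -0.001]]
ft_force: [0.0, 1.2, -2.4]
grip_width: 0.0431
```

```bash
python3 -c "
from h import *
s=observe();print(s['time_s'],s['q'].round(1),s['qvel'].round(2),s['position'].round(4),s['tool_rot'].round(3).tolist(),s['ft_force'],s['grip_width'])
print('centre',s['position']-.003*s['tool_rot'][:,2])
grab('top','t5.png');grab('wrist','w5.png');grab('side','s5.png')
a=cv2.imread('pics/t5.png')[100:300,180:440];b=cv2.imread('pics/w5.png');c=cv2.imread('pics/s5.png')[100:300,200:460]
cv2.imwrite('pics/z5.png',np.vstack([np.hstack([cv2.resize(a,(390,300)),cv2.resize(c,(390,300))]),np.hstack([cv2.resize(b,(464,290)),np.zeros((290,316,3),np.uint8)])]))"
```

```text
14.55 [-18.1  42.4 103.6  84.9  93.4 -56.1] [-0.06  0.    0.05  0.01 -0.07  0.08] [0.5375 0.2059 0.1783] [[0.978, -0.0, 0.208], [-0.208, -0.001, 0.978], [-0.0, -1.0, -0.001]] [ 0.01218058  1.17107443 -2.38274577] 0.043052941364398384
centre [0.53684486 0.20298361 0.17827138]
```

View pics/z5.png

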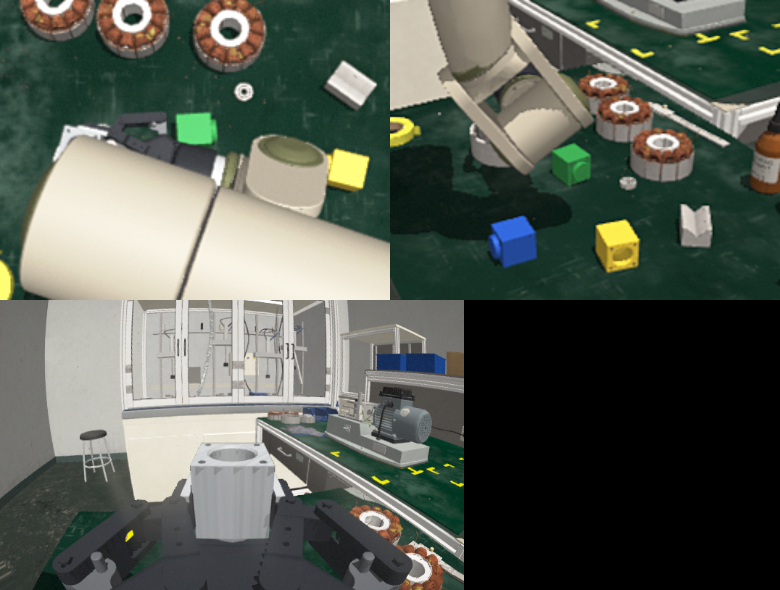

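```bash
python3 -c "
from h import *
d0=cv2.imread('pics/t5.png').astype(int);d1=cv2.imread('pics/top0.png').astype(int)
for n,(a,b,c,e) in dict(bearing=(150,172,330,355),v=(135,178,392,436)).items(): print(n,abs(d0-d1)[a:b,c:e].mean())
s=observe();print(abs(s['qvel']).max(),s['grip_width'])
print(env.close_job())"
```

```text
bearing 15.41030303030303
v 16.933932346723044
0.09130658498868226 0.04303125522097644
the job is handed in; nothing more can be done
None
```

I gripped the grey housing across two long sides, lifted it and turned it 90° so the bore faces up. It is held about 10 cm above the rotor bell, and the job was handed in at about 15 s of the 53 s.

- **Which end has the bore:** the side and wrist views showed the boss on the end facing the robot, so the bore was on the far end. A wrist picture after the turn shows the bore on top.
- **Final pose:** the housing centre is at about (0.537, 0.203, 0.178) m, worked out from the gripper's position and the grasp offset. I measured the bell's middle at (0.537, 0.203) m. The tool was level to within 0.001 rad and the housing looked square in the fingers.
- **Holding:** the arm was almost still (joint speeds under 0.1°/s), the fingers were 43 mm apart on the housing, and the grip was set to 90 N.
- **Bearing and V-block:** both looked unmoved in the last top view, and I saw no unexpected contact forces. A quick before/after pixel comparison gave a difference of about 15–17 grey levels around each of them. I did not trace the cause or measure their positions again.
- **Bell and housing in the last views:** the arm hid most of the bell and the housing from the top and side cameras, so I could not measure either one's final position directly. In the part of the bell I could see, nothing had changed.

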